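# Set the decorating wheel and its guide arm for a mug

### The job

Get the mug ready for painting: with a fingertip, push gently sideways on the spokes of the decorating wheel until the mug's handle points straight away from the guide post, and only then push the guide arm round until it points straight at the middle of the mug. Pinch or lift nothing, keep off the mug itself so that it stays centred on the wheel, and leave everything else where it stands.

Things in the scene. Friction and masses are not known exactly. Their poses are not given: they have to be found in the camera images.
- stand: fixed plywood board, 15 mm thick, with a spoked turntable (the wheel) and, 225 mm from its axis, an upright steel guide post 20 mm thick. Origin: on the wheel's axis at table height. Own +y points from the wheel's axis to the post, z up, x roughly away from the robot (yaw within 0.35 rad); the board spans x -80 to 120, y -120 to 280 mm.
- wheel_axis (a point): point on the wheel's axis at the top face of the wheel disc, 60 mm above the table. The disc is 156 mm across and 15 mm thick.
- wheel (a joint): turn of the wheel, rad, growing counter-clockwise from above; at 0 spoke_0 lies along the stand's +x. It turns freely either way without a stop, with a light drag of about 0.06 N m, and stays where it is left. The mug rides round with it.
- spoke_0 (a point): centre of the end ball (20 mm across) of spoke 0: 156 mm from the wheel's axis, 52 mm above the table. The wheel has four alike level steel spokes, round bars 12 mm thick, 90 degrees apart, clear from 78 to 156 mm from the axis, with 31 mm or more of air beneath them above the board.
- spoke_1 (a point): centre of the end ball (20 mm across) of spoke 1: 156 mm from the wheel's axis, 52 mm above the table. The wheel has four alike level steel spokes, round bars 12 mm thick, 90 degrees apart, clear from 78 to 156 mm from the axis, with 31 mm or more of air beneath them above the board.
- spoke_2 (a point): centre of the end ball (20 mm across) of spoke 2: 156 mm from the wheel's axis, 52 mm above the table. The wheel has four alike level steel spokes, round bars 12 mm thick, 90 degrees apart, clear from 78 to 156 mm from the axis, with 31 mm or more of air beneath them above the board.
- spoke_3 (a point): centre of the end ball (20 mm across) of spoke 3: 156 mm from the wheel's axis, 52 mm above the table. The wheel has four alike level steel spokes, round bars 12 mm thick, 90 degrees apart, clear from 78 to 156 mm from the axis, with 31 mm or more of air beneath them above the board.
- mug: bisque mug, 77 mm across, 79 high, with a cork pad 4 mm thick stuck under it (about 0.27 kg), standing loose at the wheel's centre; its top is 143 mm above the table. Origin: on the cup's axis at the pad's underside; z up; the handle points along own -y, reaching 66 mm from the axis, in no fixed relation to the spokes.
- mug_handle (a point): point on the mug's handle, 60 mm from the cup's axis.
- guide (a joint): swing of the guide arm, rad: 0 when it points from the post straight at the wheel's axis, positive when it is swung out towards the robot's side (own -x of the stand); it starts 0.95 to 1.5 rad out. It runs on past 0 to -0.6 without a stop, drags with about 0.05 N m and stays where it is left.
- guide_pivot (a point): point on the guide arm's vertical pivot at the top of the post, at the arm's mid height, 105 mm above the table.
- guide_tip (a point): end of the guide arm, 175 mm from the pivot, 105 mm above the table. The arm is a level wooden bar 14 mm wide and 12 mm high from the pivot out to 155 mm, then a 6 mm steel pin; it passes 40 mm above the spokes and, pointing at the wheel's axis, ends 50 mm from it.
- paint_bottle: small round paint bottle, 38 mm across, 78 tall, standing on the board behind the guide post; loose, to be left alone. Origin: centre of its underside.
- egg_cup: small waisted bisque cup, 47 mm across, 49 tall, standing on the board behind the guide post; loose, to be left alone. Origin: centre of its underside.
- eraser: eraser, 21 x 40 x 13 mm, lying on the table to the right; loose, to be left alone. Origin: centre of its underside.
- tile: small swatch tile, 46 x 58 x 8 mm, lying on the table to the right; loose, to be left alone. Origin: centre of its underside.
- tape_roll: roll of masking tape, 93 mm across, 19 high, lying on the table to the right; loose, to be left alone. Origin: centre of its underside.
- dish: small bisque dish, 96 mm across, 31 high, on the table to the left; loose, to be left alone. Origin: centre of its underside.
Mind the look-alikes: they are no part of the job. What is shaped like the mug but orange or pink is not meant.

How it is judged:
By the outcome, as a careful person would: the job done as asked, in the order asked, and still so for the second after the job is handed in, with the robot touching nothing.
It also fails if it takes over 72 s, if anything falls off the work surface, if the arm or the gripper's body presses on something with over 40 N, if the wrist force passes 120 N, or if a joint passes its speed limit or range.

### The arm

A 6-joint arm with a two-finger parallel gripper is mounted at the origin on a cart in front of the work surface, level with it; the furniture and walls round the work are solid. World frame = base frame: x ahead of the robot, y to its left, z up, the work surface at z = 0. Lengths are in m, angles in rad, forces in N, time in s.
With the tool pointing down it reaches from about 0.4 to 0.825 m from the base axis. Payload 7 kg.
Tool frame: the origin (TCP) lies on the centre line of the jaws, within the pads' length; the fingertips stand 17 mm ahead of it and the grasp point (between the pads) lies 2 mm behind it; z points along the fingers, y is the line along which they close (so a half turn about z gives the same grasp; the last joint's range is limited). The gripper opens to 85 mm and grips with 20 to 120 N. Pads are 22 mm wide; open, the fingers measure 114 mm over their backs; the gripper's body (76 mm by 85 mm) begins 54 mm behind the grasp point. The pads swing forward as they close: fully open they stand 13 mm farther back than shut.
Start: joints at [1.628, 0.359, 0.012, 0, -1.224, -0.288], TCP at [0.154, 0.657, 0.248] pointing down, gripper open.
Joint ranges: [-3.07, 3.07], [-1.43, 2.12], [-1.02, 1.25], [-3.03, 1.67], [-3.05, -0], [-3.03, 3.03]. Speed limits (rad/s): [2.39, 2.39, 3.01, 3.14, 3.14, 3.14].

### API

Orientations are given as [roll, pitch, yaw] about the fixed x, y, z axes, in that order (R = Rz(yaw) Ry(pitch) Rx(roll)).
In Python, from rig import bot, viewer gives the robot as it stands.
- The arm moves only by the tool servo_tool, never from a script. Its argument "moves" is text: rows parted by semicolons, each of 6 numbers parted by spaces: the shift along the world's x, y, z in mm, then the turn, a rotation vector about the world's x, y, z in degrees. A call has 1 to 10 rows; each row is the pose to reach, as a shift and turn from the pose commanded when the call began; what a row does not reach only later rows make up. A row lasts 1/8 s, in which the tool goes at most 62.5 mm and 10.7 degrees, less where a joint would pass 70% of its speed; a pose out of reach is approached as far as the arm can. A call with a gripper value outside its range is refused whole. "gripper" is the finger opening in mm, from 0 to 85.4, set as the call begins (left out, the last holds). The fingers move at their own pace and stop on an object; "grip_force" is the grip in N (left out, the last holds). Time passes only in rows, so rows that repeat a pose let the fingers close. It gives the time, the measured TCP pose, the force, the opening and the grip force at its end, in the units of the state.
- bot.get_obs(): the state, without advancing time (a new reading comes with each control period).
- viewer.read_camera(name): name is "side" or "top" or "wrist"; returns a dict with "pixels" (420x560x3 uint8, red, green, blue), "z_map" (420x560 float32, m along the optical axis (not along the pixel's ray), 0 where there is no reading), "fx", "fy", "cx", "cy" (pixels), "R" (3x3) and "t" (3): a world point X has camera coordinates R X + t; the wrist camera has in their place "tool_from_camera" (4x4, takes a point from camera to tool coordinates, whose origin is the TCP and whose axes are the flange's). Camera axes: x right, y down, z forward; pixel columns grow to the right and rows downward; lengths in m; the calibration is good to about 2 mm. A picture is of the moment at which its call begins: read the wrist's pose just before it.
- bot.sign_off(): hands the job in; it is judged then, once.
The state is a dict: "clock": time; "joint_pos": joint angles; "joint_vel": joint speeds; "joint_torque": joint torques, N m; "eef_pos": TCP position; "tool_rot": TCP orientation; "force": force on the tool from outside, world axes, zero at the start; "ft_torque": the same for the moment, N m; "opening": opening from 0.0 (shut) to 1.0 (fully open); "grasp_force": force on a finger pad.
Only numpy, scipy, OpenCV 4.12 (cv2) and the standard library are available. Lean on these libraries where they do the work, as an engineer would, in place of code of your own. Each camera call takes 0.05 s, during which the arm holds its last target. There are 200 camera calls.

## Working session

There is one attempt and no reset: what is moved stays moved. The work goes in short steps, Python scripts to look and compute and a tool call to move; the robot and the scene stay as the last step left them, time stands still between calls to the robot, and variables do not carry over. Pictures are saved under pics/ and viewed, at most 10 in all, crops included, and the job is handed in when it is done.

Besides the shell and the picture viewer there is one more tool, called after "Call:" by a JSON object that holds its "method" and its "body", one argument or row to a line. servo_tool: Moves the arm, as the interface text tells. Its arguments: {"type":"object","properties":{"moves":{"type":"string"},"gripper":{"type":"number"},"grip_force":{"type":"number"}},"required":["moves"]}

```bash
ls; mkdir -p pics
python3 - <<'E'
from rig import bot, viewer
import cv2,numpy as np
o=bot.get_obs();print(o['clock'],o['eef_pos'],o['tool_rot'],o['opening'])
for n in('top','side'):
    c=viewer.read_camera(n);cv2.imwrite(f'pics/{n}0.png',c['pixels'][:,:,::-1]);print(n,c['fx'],c['cx'],c['cy'],c['R'],c['t']);np.savez(f'{n}0.npz',**c)
E
```

```text
pics
0.0 [0.15436146 0.65665452 0.24736385] [ 3.13994613e+00 -1.55223287e-04 -2.30928879e-01] 0.9985999489909919
top 432.8262750171952 278.0449198241113 206.2988859202673 [[-0.02041828 -0.9997137  -0.01247484]
 [-0.98710131  0.02213925 -0.15855871]
 [ 0.15878949  0.00907643 -0.98727074]] [0.01610908 0.56276064 1.35322625]
side 405.32320102017684 286.431391102211 198.7747137611847 [[ 0.99942404 -0.03374014  0.00363189]
 [-0.01500943 -0.53549213 -0.84440683]
 [ 0.03043526  0.84386597 -0.53569013]] [-0.56542866  0.09694388  1.16858924]
```

View pics/top0.png

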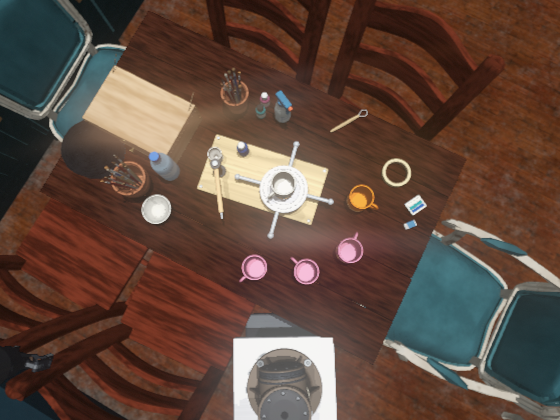

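View pics/side0.png

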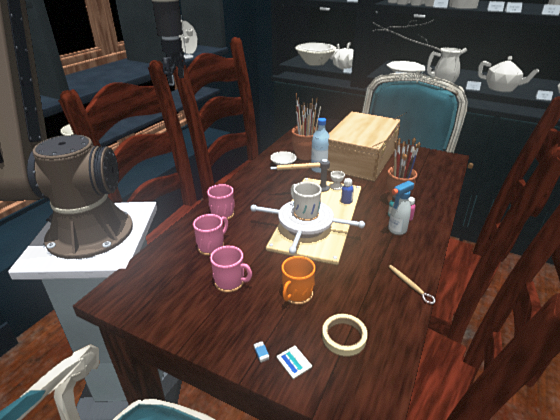

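The top view shows the wheel at about (284,189) and the post at about (215,155). The guide arm runs from there to (222,217), and the spoke balls are at (296,145), (331,202), (271,236) and (236,178). Mug candidates are grey-white on the wheel (284,186), orange (361,198), and pink (255,267), (306,271) and (349,250). The bisque mug on the wheel fits the description. I'll enlarge both views to confirm it.

Run:
```python
import cv2,numpy as np
a=cv2.imread('pics/top0.png')[130:245,190:340];b=cv2.imread('pics/side0.png')[150:260,235:375]
a=cv2.resize(a,(780,598),interpolation=cv2.INTER_CUBIC);b=cv2.resize(b,(700,550),interpolation=cv2.INTER_CUBIC)
cv2.imwrite('pics/tc.png',a);cv2.imwrite('pics/sc.png',b)
```

```text
(no output)
```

View pics/tc.png

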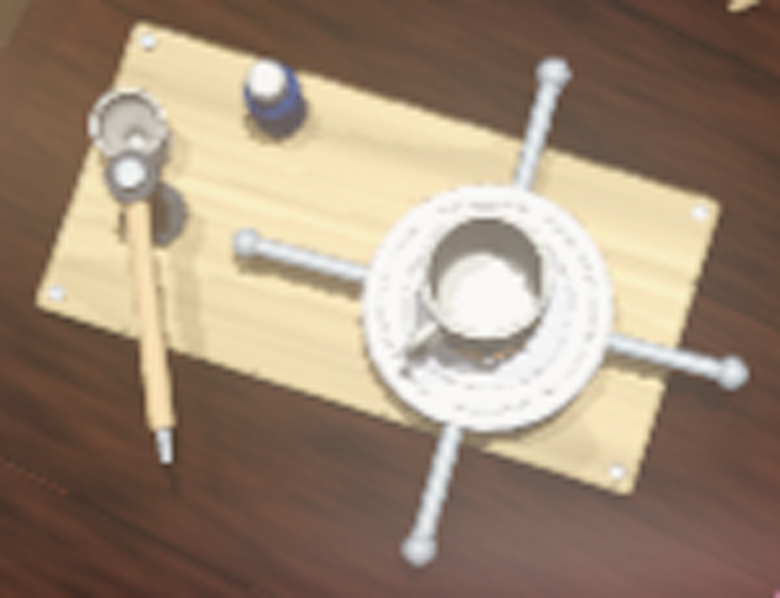

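View pics/sc.png

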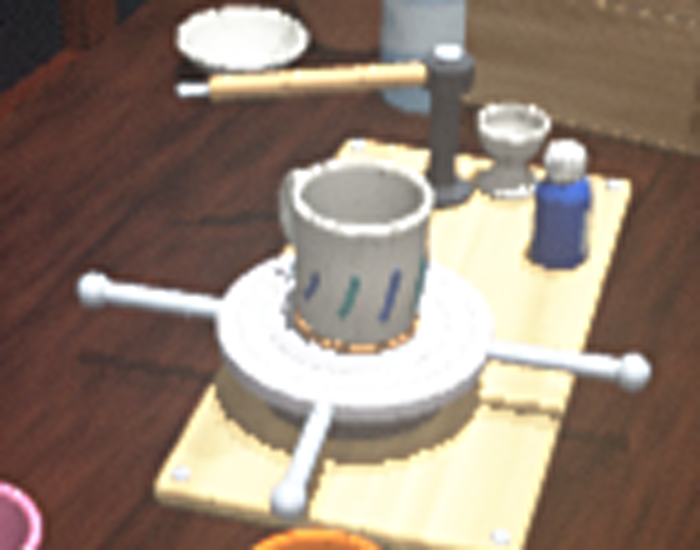

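The crops confirm it. The bisque mug with glaze dabs stands on the wheel, its handle toward the lower left in the top crop (about (405,360)), facing the robot and the post side. Next I'll measure.

```bash
cat > h.py <<'E'
import numpy as np,cv2
from rig import bot,viewer
def load(n): return dict(np.load(n))
def ray(c,u,v,z):
    R,t=c['R'],c['t'];C=-R.T@t;d=R.T@np.array([(u-c['cx'])/c['fx'],(v-c['cy'])/c['fy'],1]);return C+d*(z-C[2])/d[2]
def cloud(c):
    z=c['z_map'];v,u=np.indices(z.shape);p=np.stack([(u-c['cx'])/c['fx']*z,(v-c['cy'])/c['fy']*z,z],-1)
    return (p-c['t'])@c['R'],z>0
def proj(c,X):
    q=c['R']@np.asarray(X)+c['t'];return np.array([c['fx']*q[0]/q[2]+c['cx'],c['fy']*q[1]/q[2]+c['cy']])
def stand(c,px):
    """spoke balls refined by bright metal mask near guesses -> centre"""
    return np.array([ray(c,u,v,.052) for u,v in px])
def mug(cs,ctr):
    out=[]
    for c in cs:
        P,ok=cloud(c);r=np.hypot(P[...,0]-ctr[0],P[...,1]-ctr[1])
        out.append(P[ok&(r<.075)&(P[...,2]>.072)&(P[...,2]<.15)])
    return out
E
python3 - <<'E'
from h import *
T,S=load('top0.npz'),load('side0.npz')
px=[(190+u/5.2,130+v/5.2) for u,v in[(553,72),(733,372),(418,549),(247,242)]]
B=stand(T,px);c=B.mean(0);print('balls',B.round(4),'ctr',c)
print('r',np.hypot(*(B-c)[:,:2].T),'ang',np.degrees(np.arctan2(*(B-c)[:,1::-1].T)))
spx=[(235+u/5,150+v/5) for u,v in[(93,290),(290,494),(634,371)]]
print('side',stand(S,spx).round(4))
pv=ray(T,190+130/5.2,130+172/5.2,.12);print('post',pv, np.hypot(*(pv-c)[:2]),np.degrees(np.arctan2(*(pv-c)[1::-1])))
tip=ray(T,190+167/5.2,130+462/5.2,.105);print('tip',tip)
sp=ray(S,235+447/5,150+50/5,.12);st=ray(S,235+178/5,150+90/5,.105);print('side post,tip',sp,st)
for n,P in zip('ts',mug([T,S],c)):
    top=P[P[:,2]>.13];print(n,len(P),'rim',len(top),top[:,:2].min(0),top[:,:2].max(0))
    if len(top)>5:
        A=np.c_[2*top[:,:2],np.ones(len(top))];
    d=P[:,:2]-c[:2];r=np.hypot(*d.T);h=r>.046
    print('handle',h.sum(),np.c_[P[h],np.degrees(np.arctan2(d[h,1],d[h,0]))].round(3)[:40])
E
```

```text
balls [[ 0.7685 -0.0604  0.052 ]
 [ 0.5735 -0.1664  0.052 ]
 [ 0.4681  0.0303  0.052 ]
 [ 0.6629  0.1339  0.052 ]] ctr [ 0.61824493 -0.01567034  0.052     ]
r [0.15674992 0.15723492 0.15700484 0.15607678] ang [ -16.59236677 -106.52085662  162.98503001   73.38766144]
side [[ 0.4707  0.0355  0.052 ]
 [ 0.577  -0.1541  0.052 ]
 [ 0.7719 -0.0537  0.052 ]]
post [0.69145089 0.19665542 0.12      ] 0.22459149724559466 70.9767629539145
tip [0.5180485  0.17657659 0.105     ]
side post,tip [0.69384799 0.20420005 0.12      ] [0.52142364 0.18267317 0.105     ]
t 383 rim 158 [ 0.58127191 -0.05277281] [0.65619283 0.03009398]
handle 26 [[5.88000e-01 2.40000e-02 1.43000e-01 1.27349e+02]
 [5.90000e-01 2.10000e-02 1.36000e-01 1.28177e+02]
 [5.87000e-01 2.70000e-02 1.33000e-01 1.26054e+02]
 [5.87000e-01 2.40000e-02 1.36000e-01 1.28774e+02]
 [5.87000e-01 2.10000e-02 1.35000e-01 1.30853e+02]
 [5.85000e-01 3.00000e-02 1.30000e-01 1.26215e+02]
 [5.84000e-01 2.70000e-02 1.32000e-01 1.28515e+02]
 [5.84000e-01 2.40000e-02 1.31000e-01 1.30416e+02]
 [5.86000e-01 2.10000e-02 1.24000e-01 1.31451e+02]
 [5.83000e-01
[... 2269 characters left out ...]
3.20000e-02 1.03000e-01 1.28833e+02]
 [5.82000e-01 3.00000e-02 1.05000e-01 1.28378e+02]
 [5.85000e-01 3.10000e-02 1.04000e-01 1.25081e+02]
 [5.80000e-01 3.60000e-02 9.80000e-02 1.26961e+02]
 [5.82000e-01 3.00000e-02 1.01000e-01 1.28055e+02]
 [5.85000e-01 3.30000e-02 1.00000e-01 1.24046e+02]
 [5.83000e-01 3.30000e-02 9.60000e-02 1.26102e+02]
 [5.85000e-01 2.80000e-02 9.90000e-02 1.27196e+02]
 [5.82000e-01 2.70000e-02 9.70000e-02 1.29946e+02]
 [5.85000e-01 2.70000e-02 9.70000e-02 1.27869e+02]
 [5.82000e-01 2.90000e-02 9.20000e-02 1.29001e+02]
 [5.85000e-01 2.50000e-02 9.40000e-02 1.28898e+02]
 [5.85000e-01 2.70000e-02 9.00000e-02 1.27602e+02]
 [5.85000e-01 2.40000e-02 8.80000e-02 1.30016e+02]]
```

Call:
{"method": "servo_tool", "body": {
  "moves": "20 -45 5 0 0 -9; 40 -90 10 0 0 -18; 60 -135 15 0 0 -27; 80 -180 20 0 0 -36; 100 -225 25 0 0 -45; 120 -270 30 0 0 -54; 140 -315 35 0 0 -63; 160 -360 40 0 0 -72; 180 -405 45 0 0 -81; 200 -450 50 0 0 -90",
  "gripper": 0
}}

```text
clock: 1.35
eef_pos: [0.3546, 0.2054, 0.2985]
tool_rot: [-3.142, 0.0, -1.806]
force: [0.9, 0.7, 0.9]
opening: -0.002
grasp_force: 0.0
```

Call:
{"method": "servo_tool", "body": {
  "moves": "20 -35 0 0 0 0; 40 -70 0 0 0 0; 60 -105 0 0 0 0; 80 -140 0 0 0 0; 90 -160 0 0 0 0; 90 -160 0 0 0 0; 90 -160 0 0 0 0"
}}

```text
clock: 2.22
eef_pos: [0.4441, 0.0472, 0.2981]
tool_rot: [3.141, -0.0, -1.802]
force: [-0.6, -0.1, -0.1]
opening: 0.0
grasp_force: 0.0
```

Run:
```python
from h import *
o=bot.get_obs();print(o['clock'],o['eef_pos'],o['tool_rot'],o['joint_pos'],o['opening'])
w=viewer.read_camera('wrist');np.savez('w1.npz',pos=o['eef_pos'],rot=o['tool_rot'],**w);cv2.imwrite('pics/w1.png',w['pixels'][:,:,::-1]);print(w['tool_from_camera'],w['fx'],w['cx'],w['cy'])
```

```text
2.225 [0.44413489 0.04718492 0.29808635] [ 3.14116852e+00 -7.84814123e-05 -1.80209252e+00] [ 5.49494622e-01 -6.13020591e-02 -3.79039685e-01 -2.55536933e-04
 -1.25341524e+00 -7.80711040e-01] 2.1273229035570546e-05
[[ 2.77035303e-04 -9.47664216e-01 -3.19268630e-01  8.18239041e-02]
 [ 9.99999907e-01  1.56603787e-04  4.02881649e-04 -4.40354911e-04]
 [-3.31797845e-04 -3.19268711e-01  9.47664170e-01 -1.27111395e-01]
 [ 0.00000000e+00  0.00000000e+00  0.00000000e+00  1.00000000e+00]] 320.47655311137754 281.0362419595395 207.1975419594147
```

View pics/w1.png

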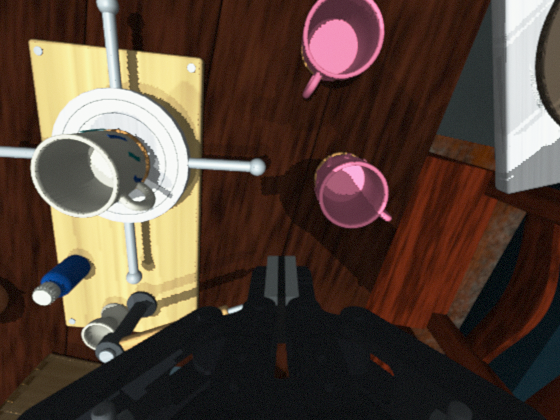

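The wrist view shows spoke balls at (258,166), (133,276) and (107,6), and the mug handle at about (150,185). It also shows board nails at (39,50), (191,68) and (71,322). I'll use its depth to refine the measurement.

```bash
cat >> h.py <<'E'
from scipy.spatial.transform import Rotation as Ro
from scipy.optimize import least_squares
def wristcam(f):
    w=load(f);M=np.eye(4);M[:3,:3]=Ro.from_euler('xyz',w['rot']).as_matrix();M[:3,3]=w['pos'];M=M@w['tool_from_camera']
    w['R']=M[:3,:3].T;w['t']=-M[:3,:3].T@M[:3,3];return w
def mugfit(c,ctr):
    """cup axis from rim circle, handle heading from points >46mm out"""
    P,ok=cloud(c);r=np.hypot(P[...,0]-ctr[0],P[...,1]-ctr[1]);P=P[ok&(r<.08)&(P[...,2]>.075)&(P[...,2]<.15)]
    h0=P[(np.hypot(*(P[:,:2]-ctr[:2]).T)>.05)][:,:2].mean(0)-ctr[:2];h0/=np.hypot(*h0)
    d=P[:,:2]-ctr[:2];side=(d@h0)<.025
    rim=P[(P[:,2]>.137)&side][:,:2];wall=P[(P[:,2]>.09)&side&(np.hypot(*d.T)>.03)][:,:2]
    q=least_squares(lambda x:np.hypot(*(rim-x[:2]).T)-x[2],[*ctr[:2],.037],loss='soft_l1',f_scale=.002).x
    d=P[:,:2]-q[:2];r=np.hypot(*d.T);H=d[r>.048];m=H.mean(0)
    return q,len(rim),len(H),np.degrees(np.arctan2(m[1],m[0])),np.degrees(np.arctan2(H[:,1],H[:,0])).std(),r.max()
E
python3 - <<'E'
from h import *
W=wristcam('w1.npz');T,S=load('top0.npz'),load('side0.npz')
B=stand(W,[(258,166),(133,276),(107,6)]);print(B.round(4),np.linalg.norm(B[1]-B[2]));c=(B[1]+B[2])/2;print('c',c,'r',np.linalg.norm(B[0]-c))
N=[ray(W,u,v,.017) for u,v in[(39,50),(191,68),(71,322)]];print('nails',np.round(N,4))
TN=[ray(T,190+u/5.2,130+v/5.2,.017) for u,v in[(148,41),(698,212),(57,293),(617,472)]];print('Tnails',np.round(TN,4))
for a,b in((TN[1],TN[0]),(TN[3],TN[2]),(N[0],N[2])):print('ylong deg',np.degrees(np.arctan2(*(b-a)[1::-1])))
SN=[ray(S,235+u/5,150+v/5,.017) for u,v in[(180,474),(500,537),(357,147),(614,185)]]
for a,b in((SN[0],SN[2]),(SN[1],SN[3])):print('S ylong',np.degrees(np.arctan2(*(b-a)[1::-1])),a,b)
for n,C,cc in(('T',T,[.6182,-.0157]),('S',S,[.6213,-.0091]),('W',W,c)):print(n,mugfit(C,np.array(cc)[:2]))
E
```

```text
[[ 0.4691  0.0338  0.052 ]
 [ 0.6672  0.1385  0.052 ]
 [ 0.5768 -0.1601  0.052 ]] 0.3120026075019144
c [ 0.62200747 -0.01081488  0.052     ] r 0.15932920426201927
nails [[ 0.6849 -0.1488  0.017 ]
 [ 0.5204 -0.0905  0.017 ]
 [ 0.8117  0.2079  0.017 ]]
Tnails [[ 0.8067  0.2013  0.017 ]
 [ 0.684  -0.1522  0.017 ]
 [ 0.6405  0.2594  0.017 ]
 [ 0.5172 -0.095   0.017 ]]
ylong deg 70.86135399475933
ylong deg 70.82490375882317
ylong deg 70.424201922172
S ylong 70.88390014022531 [ 0.52076991 -0.09296297  0.017     ] [0.6434907  0.26111172 0.017     ]
S ylong 70.63302222076862 [ 0.68701339 -0.1497271   0.017     ] [0.81174105 0.20510891 0.017     ]
T (array([ 0.61925872, -0.01461828,  0.03605443]), 86, 23, np.float64(131.16219600159215), np.float64(2.014522376386474), np.float64(0.06472511540552894))
S (array([ 0.62098177, -0.01176178,  0.03617257]), 143, 40, np.float64(131.74743058530615), np.float64(1.9808913253334752), np.float64(0.06564087247599909))
W (array([ 0.61983531, -0.01033857,  0.03597658]), 1499, 349, np.float64(131.5112784353589), np.float64(1.6833315779526512), np.float64(0.06459109033438519))
```

Call:
{"method": "servo_tool", "body": {
  "moves": "30 4 -20 0 0 -2; 61 9 -50 0 0 -4; 61 9 -95 0 0 -4; 61 9 -140 0 0 -4; 61 9 -180 0 0 -4; 61 9 -210 0 0 -4; 61 9 -232 0 0 -4; 61 9 -243 0 0 -4; 61 9 -243 0 0 -4"
}}

```text
clock: 3.4
eef_pos: [0.5051, 0.0565, 0.055]
tool_rot: [3.141, -0.001, -1.87]
force: [-0.1, -0.3, 0.7]
opening: -0.002
grasp_force: 0.0
```

Run:
```python
import numpy as np
c=np.array([620.5,-11.8]);p0=np.array([505.3,56.4])
def P(th,d,r=130):
    a=np.radians(th);return c+r*np.array([np.cos(a),np.sin(a)])-d*np.array([-np.sin(a),np.cos(a)])
s=P(163.2,32)
for th,d in [(163.2,24),(163.2,17)]+[(163.2+x,17) for x in range(4,124,4)]:
    q=P(th,d);print(round(th-163.2),d,(q-s).round(),q.round())
```

```text
0 24 [-2. -8.] [503.  49.]
0 17 [ -4. -14.] [501.  42.]
4 17 [ -8. -23.] [497.  34.]
8 17 [-11. -32.] [495.  25.]
12 17 [-13. -40.] [492.  16.]
16 17 [-15. -49.] [491.   7.]
20 17 [-16. -58.] [490.  -2.]
24 17 [-16. -68.] [489. -11.]
28 17 [-16. -77.] [490. -20.]
32 17 [-15. -86.] [491. -29.]
36 17 [-13. -95.] [492. -38.]
40 17 [ -11. -104.] [494. -47.]
44 17 [  -8. -113.] [497. -56.]
48 17 [  -5. -121.] [500. -65.]
52 17 [  -1. -129.] [504. -73.]
56 17 [   4. -137.] [509. -81.]
60 17 [   9. -145.] [514. -88.]
64 17 [  14. -152.] [520. -96.]
68 17 [  20. -159.] [ 526. -102.]
72 17 [  27. -165.] [ 532. -109.]
76 17 [  34. -171.] [ 539. -115.]
80 17 [  41. -177.] [ 547. -120.]
84 17 [  49. -181.] [ 554. -125.]
88 17 [  57. -186.] [ 563. -129.]
92 17 [  66. -190.] [ 571. -133.]
96 17 [  74. -193.] [ 579. -136.]
100 17 [  83. -195.] [ 588. -139.]
104 17 [  92. -197.] [ 597. -141.]
108 17 [ 101. -199.] [ 606. -142.]
112 17 [ 110. -199.] [ 615. -143.]
116 17 [ 119. -199.] [ 625. -143.]
120 17 [ 128. -199.] [ 634. -142.]
```

Call:
{"method": "servo_tool", "body": {
  "moves": "-2 -7 0 0 0 0; -4 -12 0 0 0 0; -6 -17 0 0 0 2; -8 -23 0 0 0 4; -10 -28 0 0 0 6; -11 -32 0 0 0 8; -13 -40 0 0 0 12; -15 -49 0 0 0 16; -16 -58 0 0 0 20; -16 -68 0 0 0 24"
}}

```text
clock: 4.65
eef_pos: [0.4895, -0.0124, 0.0561]
tool_rot: [-3.14, 0.0, -1.451]
force: [0.3, 0.7, 1.2]
opening: -0.001
grasp_force: 0.3
```

```bash
cat > look.py <<'E'
from h import *
import sys
o=bot.get_obs();print('t',o['clock'],o['eef_pos'].round(4),'F',o['force'].round(1),'q6',o['joint_pos'][5].round(2))
for n,cc in(('top',[.6187,-.0147]),('side',[.621,-.0118])):
    c=viewer.read_camera(n);np.savez(f'{n}_last.npz',**c)
    q=mugfit(c,np.array(cc));print(n,q[0].round(4),q[1:3],'handle',q[3].round(2),'std',q[4].round(1),'rmax',q[5].round(3))
    cv2.imwrite(f'pics/{n}{sys.argv[1]}.png',c['pixels'][:,:,::-1])
E
python3 look.py 1
```

```text
t 4.65 [ 0.4895 -0.0124  0.0561] F [0.3 0.7 1.2] q6 -0.26
top [ 0.6187 -0.0147  0.037 ] (0, 0) handle nan std nan rmax 0.039
side [ 0.6204 -0.011   0.0362] (149, 93) handle 166.97 std 144.5 rmax 0.079h.py:28: RuntimeWarning: Mean of empty slice.
  h0=P[(np.hypot(*(P[:,:2]-ctr[:2]).T)>.05)][:,:2].mean(0)-ctr[:2];h0/=np.hypot(*h0)
  ret = um.true_divide(
h.py:32: RuntimeWarning: Mean of empty slice.
  d=P[:,:2]-q[:2];r=np.hypot(*d.T);H=d[r>.048];m=H.mean(0)
  ret = _var(a, axis=axis, dtype=dtype, out=out, ddof=ddof,
  arrmean = um.true_divide(arrmean, div, out=arrmean,
  ret = ret.dtype.type(ret / rcount)
```

View pics/side1.png

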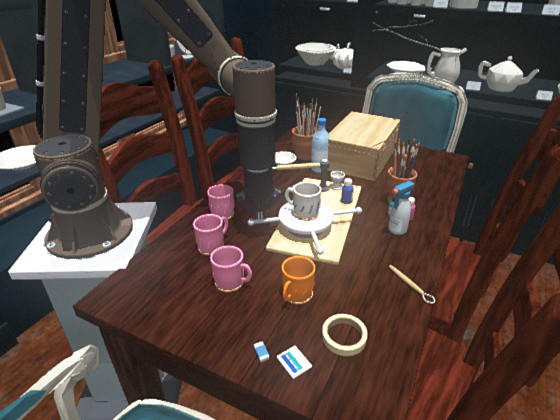

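The side view shows the wheel turned: the near ball is now at (320,250), the handle at (290,192), and the mug is still centred. I'll carry on.

Call:
{"method": "servo_tool", "body": {
  "moves": "0 -9 0 0 0 4; 1 -18 0 0 0 8; 3 -27 0 0 0 12; 5 -36 0 0 0 16; 8 -45 0 0 0 20; 11 -53 0 0 0 24; 15 -61 0 0 0 28; 20 -69 0 0 0 32; 25 -77 0 0 0 36; 30 -84 0 0 0 40"
}}

```text
clock: 6.0
eef_pos: [0.5197, -0.096, 0.0557]
tool_rot: [-3.141, -0.0, -0.754]
force: [0.1, 0.7, 0.2]
opening: 0.002
grasp_force: 0.3
```

Call:
{"method": "servo_tool", "body": {
  "moves": "6 -7 0 0 0 4; 13 -13 0 0 0 8; 20 -19 0 0 0 12; 27 -25 0 0 0 16; 35 -29 0 0 0 20; 43 -34 0 0 0 24; 52 -38 0 0 0 28; 60 -41 0 0 0 32; 65 -42 0 0 0 34; 69 -43 0 0 0 36"
}}

```text
clock: 7.25
eef_pos: [0.5884, -0.1389, 0.0554]
tool_rot: [3.142, 0.0, -0.126]
force: [-0.6, 0.9, -0.1]
opening: -0.001
grasp_force: 0.3
```

```bash
python3 look.py 2 2>/dev/null
python3 - <<'E'
from h import *
o=bot.get_obs();print(o['joint_pos'].round(2),o['tool_rot'])
w=viewer.read_camera('wrist');np.savez('w2.npz',pos=o['eef_pos'],rot=o['tool_rot'],**w);cv2.imwrite('pics/w2.png',w['pixels'][:,:,::-1])
W=wristcam('w2.npz');print(mugfit(W,np.array([.6202,-.0115])))
E
```

```text
t 7.25 [ 0.5884 -0.1389  0.0554] F [-0.6  0.9 -0.1] q6 1.35
top [ 0.6187 -0.0147  0.037 ] (0, 24) handle -129.16 std 6.2 rmax 0.08
side [ 0.621  -0.0118  0.037 ] (0, 0) handle nan std nan rmax 0.036
[ 0.09  0.43 -0.37  0.   -0.77  1.35] [-3.14155529e+00 -4.55301660e-04 -1.25863466e-01]
(array([ 0.6202, -0.0115,  0.037 ]), 0, 2993, np.float64(-110.65641683640399), np.float64(14.30927214434633), np.float64(0.0799970079091441))
```

Call:
{"method": "servo_tool", "body": {
  "moves": "-12 1 0 0 0 0; -30 4 0 0 0 0; -30 4 50 0 0 0; -45 10 100 0 0 0; -75 20 150 0 0 0; -110 40 195 0 0 0; -140 55 230 0 0 0; -148 59 245 0 0 0; -148 59 245 0 0 0; -148 59 245 0 0 0"
}}

```text
clock: 8.65
eef_pos: [0.4402, -0.08, 0.2989]
tool_rot: [3.141, 0.002, -0.126]
force: [0.3, -0.3, -0.4]
opening: -0.0
grasp_force: 0.0
```

```bash
cat > wl.py <<'E'
from h import *
import sys
n=sys.argv[1];o=bot.get_obs();w=viewer.read_camera('wrist');np.savez(f'w{n}.npz',pos=o['eef_pos'],rot=o['tool_rot'],**w);cv2.imwrite(f'pics/w{n}.png',w['pixels'][:,:,::-1])
print(o['clock'],o['eef_pos'].round(4));W=wristcam(f'w{n}.npz');print(mugfit(W,np.array([.6202,-.0115])))
E
python3 wl.py 3; python3 look.py 3 2>/dev/null
```

```text
8.65 [ 0.4402 -0.08    0.2989]
(array([ 0.61728606, -0.01066585,  0.03537131]), 448, 276, np.float64(-128.73728960009524), np.float64(2.206906705819332), np.float64(0.06420875371611168))
t 8.7 [ 0.4403 -0.0801  0.2987] F [ 0.1 -0.  -0.4] q6 1.18
top [ 0.6162 -0.0136  0.0362] (84, 19) handle -129.75 std 2.1 rmax 0.065
side [ 0.6182 -0.0108  0.0361] (134, 57) handle -127.78 std 1.9 rmax 0.066
```

View pics/w3.png

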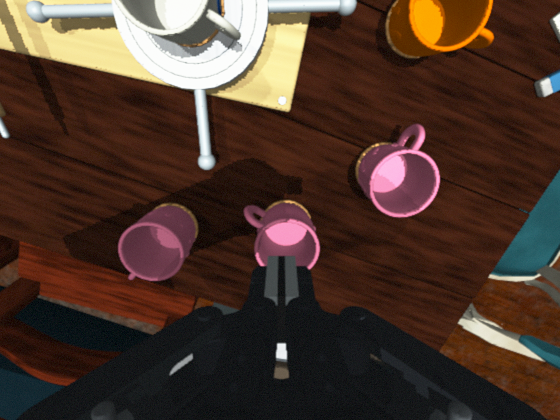

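The mug handle reads about -128.7° against a target of -109.2°, so 19.5° remain. The wrist view shows it at (225,28), with the near spoke ball at (206,161). I'll go back to the same spoke and finish the turn.

Call:
{"method": "servo_tool", "body": {
  "moves": "8 -4 -15 0 0 0; 38 -19 -50 0 0 0; 73 -39 -95 0 0 0; 103 -50 -145 0 0 0; 118 -55 -195 0 0 0; 118 -55 -225 0 0 0; 118 -55 -243 0 0 0; 118 -55 -243 0 0 0"
}}

```text
clock: 9.8
eef_pos: [0.5568, -0.1355, 0.0541]
tool_rot: [3.141, 0.005, -0.127]
force: [-0.6, 0.3, 1.4]
opening: 0.001
grasp_force: 0.0
```

Call:
{"method": "servo_tool", "body": {
  "moves": "15 -2 0 0 0 0; 24 -3 0 0 0 0; 30 -4 0 0 0 0; 39 -6 0 0 0 4; 48 -7.5 0 0 0 8; 57 -8 0 0 0 12; 63 -8 0 0 0 15; 68.5 -7.7 0 0 0 17.5; 72 -7.4 0 0 0 18.5; 74 -7.2 0 0 0 19.5"
}}

```text
clock: 11.05
eef_pos: [0.6326, -0.1421, 0.0575]
tool_rot: [3.142, -0.0, 0.215]
force: [-0.7, -0.1, 0.8]
opening: 0.001
grasp_force: 0.2
```

Call:
{"method": "servo_tool", "body": {
  "moves": "0 0 0 0 0 0; -12 -2.5 0 0 0 0; -30 -6 0 0 0 0; -30 -6 50 0 0 0; -45 -4 100 0 0 0; -85 10 150 0 0 0; -130 30 195 0 0 0; -170 45 230 0 0 0; -190 60 245 0 0 0; -190 60 245 0 0 0"
}}

```text
clock: 12.3
eef_pos: [0.4411, -0.0817, 0.3043]
tool_rot: [-3.141, -0.005, 0.215]
force: [1.1, 0.4, -1.0]
opening: -0.0
grasp_force: 0.0
```

```bash
python3 wl.py 4; python3 look.py 4 2>/dev/null
```

```text
12.3 [ 0.4411 -0.0817  0.3043]
(array([ 0.61919424, -0.00942578,  0.03773797]), 225, 333, np.float64(-111.95166862440955), np.float64(1.7752643314682541), np.float64(0.06691532073776107))
t 12.35 [ 0.4415 -0.0819  0.3031] F [ 0.5  0.5 -0.8] q6 1.53
top [ 0.6161 -0.0139  0.0361] (89, 23) handle -110.81 std 1.9 rmax 0.064
side [ 0.6178 -0.0116  0.0361] (119, 48) handle -108.98 std 2.0 rmax 0.066
```

Call:
{"method": "servo_tool", "body": {
  "moves": "20 10 10 0 0 0; 50 22 20 0 0 0; 90 38 30 0 0 0; 120 50 30 0 0 0; 120 50 30 0 0 0; 120 50 30 0 0 0"
}}

```text
clock: 13.2
eef_pos: [0.5622, -0.0326, 0.3307]
tool_rot: [3.141, 0.003, 0.214]
force: [-0.3, 0.9, 0.6]
opening: -0.0
grasp_force: 0.0
```

```bash
python3 wl.py 5
```

```text
13.2 [ 0.5622 -0.0326  0.3307]
(array([ 0.61863521, -0.01068265,  0.03576211]), 1024, 123, np.float64(-108.72421630577868), np.float64(2.208047224668944), np.float64(0.0642400730138384))
```

View pics/w5.png

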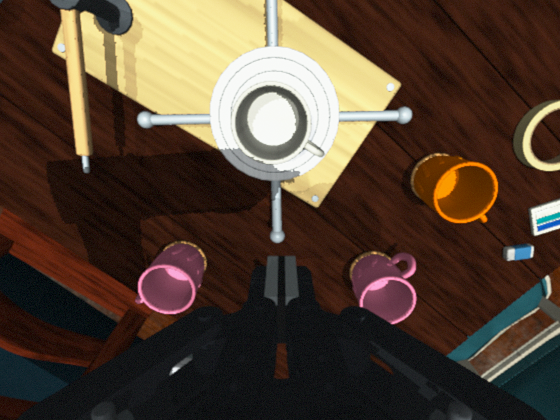

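The handle reads -108.7° here, and about -109.4° averaged over the three views, against a target of -109.2°. In this view it lies at (315,150), the mug is centred at (272,118), and the guide pin tip is at (87,170). Now the guide arm.

Run:
```python
from h import *
W=wristcam('w5.npz');B=stand(W,[(145,120),(404,115),(277,237)]);print(B.round(4),'c',((B[0]+B[1])/2).round(4))
tip=ray(W,86.5,171,.105);a=ray(W,72,20,.111);b=ray(W,83,145,.111);print('tip',tip.round(4),'dir',np.degrees(np.arctan2(*(b-a)[1::-1]))%360)
print('piv from tip', (tip-.175*(b-a)/np.linalg.norm(b-a)).round(4))
```

```text
[[ 0.5831  0.1423  0.052 ]
 [ 0.6559 -0.1654  0.052 ]
 [ 0.4645 -0.0481  0.052 ]] c [ 0.6195 -0.0116  0.052 ]
tip [0.5215 0.1814 0.105 ] dir 185.92683285458216
piv from tip [0.6956 0.1995 0.105 ]
```

Call:
{"method": "servo_tool", "body": {
  "moves": "0 26 0 0 0 -9.6; 0 52 0 0 0 -19.2; 0 78 0 0 0 -28.8; 0 104 0 0 0 -38.4; 0 130 0 0 0 -48; 1 156 0 0 0 -57.6; 2 182 0 0 0 -67.2; 3 208 0 0 0 -76.8; 4 234 0 0 0 -86.4; 4 257 0 0 0 -95.6"
}}

```text
clock: 14.5
eef_pos: [0.566, 0.225, 0.3326]
tool_rot: [-3.141, 0.0, -1.46]
force: [0.6, 0.1, -0.1]
opening: 0.002
grasp_force: 0.0
```

Call:
{"method": "servo_tool", "body": {
  "moves": "0 0 -40 0 0 0; 0 0 -85 0 0 0; 0 0 -130 0 0 0; 0 0 -170 0 0 0; 0 0 -205 0 0 0; 0 0 -224 0 0 0; 0 0 -226 0 0 0; 0 0 -226 0 0 0"
}}

```text
clock: 15.5
eef_pos: [0.5667, 0.2248, 0.1073]
tool_rot: [-3.141, 0.0, -1.454]
force: [-0.4, 0.4, 0.5]
opening: -0.0
grasp_force: 0.0
```

Run:
```python
from h import *
o=bot.get_obs();p=o['eef_pos'][:2]*1000;print(o['eef_pos'],o['tool_rot'],o['joint_pos'].round(2))
pv=np.array([694,200.8])
for th in[186.5]+[186.5+4*i for i in range(1,17)]:
    a=np.radians(th);q=pv+125*np.array([np.cos(a),np.sin(a)])-18*np.array([-np.sin(a),np.cos(a)]);print(th-186.5,(q-p).round(1))
```

```text
[0.56674949 0.2248046  0.10731397] [-3.14050848e+00  4.06833072e-04 -1.45431938e+00] [ 0.7   0.38 -0.31  0.   -0.88 -0.58]
0.0 [  1.  -20.3]
4.0 [  1.1 -29.1]
8.0 [  1.7 -37.9]
12.0 [  3.  -46.6]
16.0 [  4.9 -55.2]
20.0 [  7.4 -63.7]
24.0 [ 10.4 -71.9]
28.0 [ 14. -80.]
32.0 [ 18.2 -87.7]
36.0 [ 22.9 -95.2]
40.0 [  28.1 -102.3]
44.0 [  33.9 -109. ]
48.0 [  40.  -115.3]
52.0 [  46.6 -121.2]
56.0 [  53.6 -126.6]
60.0 [  60.9 -131.5]
64.0 [  68.6 -135.8]
```

Call:
{"method": "servo_tool", "body": {
  "moves": "0 -8 0 0 0 0; 1 -15 0 0 0 0; 1 -20 0 0 0 0; 1 -25 0 0 0 2; 1 -29 0 0 0 4; 2 -38 0 0 0 8; 3 -47 0 0 0 12; 5 -55 0 0 0 16; 7 -64 0 0 0 20; 10 -72 0 0 0 24"
}}

```text
clock: 16.75
eef_pos: [0.5765, 0.1524, 0.1065]
tool_rot: [-3.141, 0.0, -1.033]
force: [0.4, 0.9, 0.0]
opening: 0.005
grasp_force: 0.2
```

Call:
{"method": "servo_tool", "body": {
  "moves": "4 -8 0 0 0 4; 8 -16 0 0 0 8; 13 -23 0 0 0 12; 18 -30 0 0 0 16; 24 -37 0 0 0 20; 30 -43 0 0 0 24; 37 -49 0 0 0 28; 43 -54 0 0 0 32; 47 -57 0 0 0 34; 51 -59 0 0 0 36"
}}

```text
clock: 18.0
eef_pos: [0.6274, 0.0933, 0.1063]
tool_rot: [3.141, 0.0, -0.406]
force: [-1.3, -0.2, 0.3]
opening: 0.002
grasp_force: 0.2
```

Call:
{"method": "servo_tool", "body": {
  "moves": "0 0 0 0 0 0; -10 4 0 0 0 0; -30 12 0 0 0 0; -40 14 40 0 0 0; -60 10 90 0 0 0; -80 0 140 0 0 0; -95 -10 190 0 0 0; -100 -10 210 0 0 0; -100 -10 210 0 0 0; -100 -10 210 0 0 0"
}}

```text
clock: 19.25
eef_pos: [0.5267, 0.084, 0.3154]
tool_rot: [3.141, 0.001, -0.407]
force: [0.9, -1.2, -1.3]
opening: -0.001
grasp_force: 0.0
```

```bash
python3 wl.py 6; python3 look.py 6
```

```text
19.25 [0.5267 0.084  0.3154]
(array([ 0.61789042, -0.00998076,  0.03575075]), 1474, 459, np.float64(86.15347715810626), np.float64(91.27615033066594), np.float64(0.07896183619427422))
t 19.3 [0.5267 0.0839 0.315 ] F [-0.3 -0.4 -0.3] q6 0.64
top [ 0.6159 -0.0143  0.0362] (88, 38) handle -145.77 std 93.8 rmax 0.072
side [ 0.6177 -0.0118  0.0362] (120, 48) handle -108.7 std 2.0 rmax 0.065
```

View pics/w6.png

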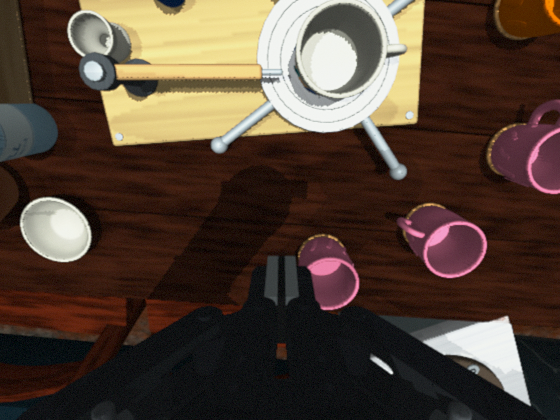

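The handle is still at -108.7° from the side. The guide arm in this view runs from the pivot cap (97,71) to the pin end at about (284,73), nearly on target. I'll fit the arm line from depth.

```bash
cat > arm.py <<'E'
from h import *
import sys
for n,f,pv in(('W',wristcam(sys.argv[1]),[.694,.2008]),('T',load('top_last.npz'),[.6922,.1968]),('S',load('side_last.npz'),[.6953,.2034])):
    P,ok=cloud(f);pv=np.array(pv);d=P[...,:2]-pv;r=np.hypot(d[...,0],d[...,1]);ang=np.degrees(np.arctan2(d[...,1],d[...,0]))%360
    m=ok&(r>.03)&(r<.15)&(P[...,2]>.1075)&(P[...,2]<.116)&(abs(ang-250)<15)
    Q=P[m][:,:2]
    if len(Q)<8: print(n,'few',len(Q));continue
    u=np.linalg.svd(Q-Q.mean(0))[2][0];u*=-np.sign(u[1]);nrm=np.array([-u[1],u[0]])
    print(n,len(Q),'dir',(np.degrees(np.arctan2(u[1],u[0]))%360).round(2),'line offset of pivot mm',((pv-Q.mean(0))@nrm*1e3).round(1),'of mug(.618,-.0105)',((np.array([.6187,-.0107])+pv-[.694,.2008]-Q.mean(0))@nrm*1e3).round(1),'width',np.ptp((Q-Q.mean(0))@nrm).round(3),'z',P[m][:,2].mean().round(4))
E
python3 arm.py w6.npz
```

```text
W 2012 dir 246.64 line offset of pivot mm 0.2 of mug(.618,-.0105) 14.9 width 0.014 z 0.1122
T few 0
S 84 dir 246.88 line offset of pivot mm -0.2 of mug(.618,-.0105) 13.6 width 0.014 z 0.1124
```

Call:
{"method": "servo_tool", "body": {
  "moves": "5 0 -25 0 0 0; 20 10 -70 0 0 0; 40 20 -120 0 0 0; 60 24 -170 0 0 0; 70 22 -200 0 0 0; 70 22 -210 0 0 0; 85 16 -210 0 0 0; 95 12 -210 0 0 0; 100 10 -210 0 0 0; 102 9 -210 0 0 1"
}}

```text
clock: 20.65
eef_pos: [0.6299, 0.0928, 0.1071]
tool_rot: [-3.141, -0.001, -0.389]
force: [0.1, -0.0, -0.6]
opening: 0.0
grasp_force: 0.2
```

Call:
{"method": "servo_tool", "body": {
  "moves": "2 -1.1 0 0 0 1; 4 -2.2 0 0 0 2; 5.7 -3.3 0 0 0 3; 5.7 -3.3 0 0 0 3; -5 1 0 0 0 3; -30 10 0 0 0 3; -45 14 40 0 0 3; -65 10 90 0 0 3; -90 0 150 0 0 3; -110 -10 205 0 0 3"
}}

```text
clock: 21.9
eef_pos: [0.5177, 0.0827, 0.3128]
tool_rot: [3.142, 0.0, -0.337]
force: [1.9, 0.2, 0.3]
opening: -0.002
grasp_force: 0.0
```

Call:
{"method": "servo_tool", "body": {
  "moves": "0 0 5 0 0 0; 0 0 5 0 0 0; 0 0 5 0 0 0"
}}

```text
clock: 22.28
eef_pos: [0.5188, 0.0829, 0.3145]
tool_rot: [3.14, 0.002, -0.337]
force: [0.2, 0.4, -0.9]
opening: 0.001
grasp_force: 0.0
```

```bash
python3 wl.py 7; python3 look.py 7; python3 arm.py w7.npz
```

```text
22.275 [0.5188 0.0829 0.3145]
(array([ 0.6175868 , -0.01012077,  0.03555416]), 1306, 518, np.float64(69.79155996928537), np.float64(85.57539747306082), np.float64(0.07971181342650427))
t 22.325 [0.519  0.0829 0.3144] F [-0.4  0.8 -0. ] q6 0.7
top [ 0.6161 -0.0141  0.036 ] (88, 39) handle -111.74 std 88.7 rmax 0.072
side [ 0.6177 -0.0117  0.0363] (121, 47) handle -108.84 std 1.9 rmax 0.066
W 2189 dir 250.74 line offset of pivot mm 1.0 of mug(.618,-.0105) -0.3 width 0.014 z 0.1121
T few 0
S 83 dir 250.44 line offset of pivot mm -0.5 of mug(.618,-.0105) -0.6 width 0.014 z 0.1124
```

The arm reads 250.6° against 250.8° and passes within 1 mm of the mug's axis. The handle is unchanged at -108.8°, and the robot is clear of everything, so I'm handing in.

```bash
python3 -c "
from rig import bot
print(bot.sign_off())"
```

```text
the job is handed in; nothing more can be done
None
```

The job is handed in: I turned the wheel until the mug's handle pointed straight away from the post, then swung the guide arm onto the middle of the mug, both within about 1° by the cameras. The mug's centre read about 2–3 mm off the wheel axis after the turn, which may be a real shift or measuring error.

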